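# Unscrew the bamboo lid of the tall jar and lay it in the spoon rest

## Task

Open the tall glass jar that stands in the square black holder: unscrew its bamboo lid anticlockwise, gripping and twisting again until it is free, and lift it off. Set the lid down, without dropping it, right way up in the middle of the round white spoon rest, and let go. Leave the short jar where it stands.

Things in the scene. Friction and masses are not known exactly. Their poses are not given: they have to be found in the camera images.
- lid_mid (a point): Centre of the disc of the tall jar's bamboo lid: 60 mm diameter, 24 mm thick, to be gripped across its sides from above at any yaw. A plug below (37 mm wide, 16 mm long, two lugs at its foot, 48 mm across) sits in the jar's neck; its underside is 28 mm below this point. z up. 40 to 85 g. The jar, 58 mm wide, is fixed in a black 100 x 100 x 30 mm block; closed, this point is 137 mm above the ledge.
- neck_ring (a joint): Turn of the thread ring in the tall jar's neck, which turns with the lid (0.1 rad of play). Radians, growing as the lid turns anticlockwise seen from above (loosening). Starts at 0 (tight); friction 0.15 N m; stays where left. The lid does not rise while turning. At 2.07 to 2.25 (a firm stop) it lifts straight up and is free after 16 mm; below that it cannot be lifted.
- rest_floor (a point): Centre of the top of the flat floor of the spoon rest, a fixed round white ceramic dish with a flat stub on one side. The floor is about 100 mm in diameter, 6 mm above the ledge; the rim is 136 mm across, 12 mm above the ledge. The lid stands in it on its plug, the centre of its disc 28 mm above this point. z up.
- short_jar_mid (a point): Centre (half-way up) of the other jar, loose, to be left alone: 90 mm tall, 60 mm in diameter, glass with a bamboo lid of the same diameter, standing on the ledge without a holder.
Mind the look-alikes: they are no part of the job. Several things look just like the part that bears rest_floor: the one meant starts farthest from the robot's base.

How it is judged:
By the outcome, as a careful person would: the job done as asked, in the order asked, and still so for the second after the job is handed in, with the robot touching nothing.
It also fails if it takes over 51 s, if anything falls off the work surface, if the arm or the gripper's body presses on something with over 40 N, if the wrist force passes 120 N, or if a joint passes its speed limit or range.

## Robot

A 7-joint arm with a two-finger parallel gripper is mounted at the origin on the work surface. World frame = base frame: x ahead of the robot, y to its left, z up, the work surface at z = 0. Lengths are in m, angles in rad, forces in N, time in s.
With the tool pointing down it reaches from about 0.35 to 0.9 m from the base axis. Payload 7.2 kg.
Tool frame: the origin (TCP) lies midway between the tips of the shut fingers; the grasp point (between the pads) lies 19 mm behind it (bot.tcp_to_grasp is the distance from the TCP to the grasp point, in m); z points along the fingers, y is the direction in which the jaws open and shut (so a half turn about z gives the same grasp; the last joint's range is limited). The gripper opens to 88 mm and grips with 3 to 60 N. Pads are 20 mm wide; open, the fingers measure 115 mm over their backs; the gripper's body (75 mm by 178 mm) begins 61 mm behind the grasp point.
Start: joints at [-1.346, 0.411, -0.013, 1.596, 0.006, 1.134, -0.082], TCP at [0.18, 0.598, 0.223] pointing down, gripper open.
Joint ranges: [-2.95, 2.95], [-0.29, 1.99], [-1.47, 1.44], [0.14, 2.54], [-1.03, 4.17], [0.13, 1.85], [-2.86, 2.86]. Speed limits (rad/s): [2.39, 2.39, 3.01, 3.01, 3.14, 3.14, 3.14].

## Interface

Orientations are given as a rotation vector (axis times angle).
In Python, from bench import bot gives the robot as it stands. The module is installed in compiled form; this text tells all that it offers.
- The arm moves only by the tool move_arm, never from a script. Its argument "steps" is a list of rows, each an object of numbers: "wx", "wy", "wz": the turn, a rotation vector about the tool's x, y, z in rad; "dx", "dy", "dz": the shift along the tool's x, y, z in m; "hand": the opening, from 0 (shut) to 1 (fully open). A call has 1 to 20 rows; each row is the pose to reach, as a shift and turn from the pose commanded when the call began, along the tool's axes at that moment; what a row does not reach only later rows make up. A row lasts 1/10 s, in which the tool goes at most 50 mm and 8.59 degrees, less where a joint would pass 70% of its speed; a pose out of reach is approached as far as the arm can. A call with a gripper value outside its range is refused whole. The fingers move at their own pace and stop on an object; "newtons" is the grip in N (left out, the last holds). Time passes only in rows, so rows that repeat a pose let the fingers close. It gives the time, the measured TCP pose, the force and the opening at its end, in the units of the state.
- bot.observe(): the state, without advancing time (a new reading comes with each control period).
- bot.snapshot(name): name is "side" or "top" or "wrist"; returns a dict with "color" (400x640x3 uint8, blue, green, red), "mtx" (3x3 intrinsics, pixels), "world_from_camera" (4x4, takes a point from camera to world coordinates); the wrist camera has in their place "mount" (4x4, takes a point from camera to tool coordinates, whose origin is the TCP and whose axes are the flange's). Camera axes: x right, y up, looking along -z (the intrinsics and any distortion apply to the point x, -y, -z); pixel columns grow to the right and rows downward; lengths in m; the calibration is good to about 2 mm. A picture is of the moment at which its call begins: read the wrist's pose just before it. There is no depth.
- bot.finish_job(): hands the job in, once; it reports no verdict.
Trained networks look in the newest picture that a camera, given by its name, has taken for a name from the list of things; names that differ only in an ending like _2 or _b are one class to them, and where a whole thing is asked for, a point or a joint stands for the part that bears it (a point fixed in the world has none). Each returns a list of dicts, best first, with "p" (0 to 1); they miss things now and then, are a little off and sometimes report something else, mostly with a low value. They report only what shows in the picture. A call takes as long as a camera call. They do not tell look-alikes from the thing itself.
- bot.search_frame(camera, query): "rect" ([centre column, centre row, width, height] in pixels, round what is visible of it).
The state is a dict: "time": time; "qpos": joint angles; "joint_vel": joint speeds; "joint_torque": joint torques, N m; "eef_pos": TCP position; "tool_rot": TCP orientation; "ft_force": force on the tool from outside, world axes, zero at the start; "moment": the same for the moment, N m; "opening": finger opening in m.
Only numpy, scipy, OpenCV 4.12 (cv2) and the standard library are available. Lean on these libraries where they do the work, as an engineer would, in place of code of your own. Each camera call takes 0.05 s, during which the arm holds its last target.

## Working session

There is one attempt and no reset: what is moved stays moved. The work goes in short steps, Python scripts to look and compute and a tool call to move; the robot and the scene stay as the last step left them, time stands still between calls to the robot, and variables do not carry over. Pictures are saved under pics/ and viewed, and the job is handed in when it is done.

Besides the shell and the picture viewer there is one more tool, called after "Request:" in YAML: its name, and indented under it one key for each argument. move_arm: Moves the arm, as the interface text tells. Its arguments: {"type":"object","properties":{"steps":{"type":"array"},"newtons":{"type":"number"}},"required":["steps"]}

```bash
mkdir -p pics; python3 - <<'E'
from bench import bot
import cv2,numpy as np
s=bot.observe();print({k:np.round(v,4).tolist() for k,v in s.items()},bot.tcp_to_grasp)
for c in ["side","top","wrist"]:
    d=bot.snapshot(c);cv2.imwrite(f"pics/a_{c}.png",d["color"])
    np.savez(f"cal_{c}.npz",**{k:v for k,v in d.items()})
    print(c,[ (k,np.round(v,4).tolist()) for k,v in d.items() if k!="color"])
    for q in ["lid_mid","rest_floor","short_jar_mid","neck_ring"]:
        try: print(q,[(np.round(r["rect"],1).tolist(),round(r["p"],2)) for r in bot.search_frame(c,q)])
        except Exception as e: print(q,e)
E
```

```text
{'time': 0.0, 'qpos': [-1.3462, 0.4119, -0.0127, 1.597, 0.0056, 1.1343, -0.0822], 'joint_vel': [-0.0015, 0.0007, 0.0008, -0.0005, -0.0019, -0.0013, -0.0003], 'joint_torque': [-0.0001, -58.7956, 0.6417, -29.1079, -0.0537, 0.0182, 0.0001], 'eef_pos': [0.1803, 0.5979, 0.2218], 'tool_rot': [-0.4583, -3.1079, 0.0025], 'ft_force': [0.2895, -0.1681, -0.3184], 'moment': [0.0135, -0.021, -0.0564], 'opening': 0.088} 0.0187
side [('mtx', [[408.1416, 0.0, 318.9654], [0.0, 408.1416, 205.4584], [0.0, 0.0, 1.0]]), ('world_from_camera', [[0.7847, 0.3593, -0.5051, -0.0016], [-0.6197, 0.435, -0.6532, -0.5155], [-0.015, 0.8256, 0.564, 0.563], [0.0, 0.0, 0.0, 1.0]])]
lid_mid [([457.9, 223.9, 34.2, 31.0], 0.59)]
rest_floor [([176.8, 219.3, 70.2, 36.7], 0.95), ([339.3, 326.1, 84.8, 70.2], 0.78), ([324.4, 174.9, 61.1, 29.1], 0.69)]
short_jar_mid [([378.0, 196.2, 30.0, 44.5], 0.97)]
neck_ring []
top [('mtx', [[497.1305, 0.0, 318.2181], [0.0, 497.1305, 198.6374], [0.0, 0.0, 1.0]]), ('world_from_camera', [[-0.0121, 0.9966, -0.0818, 0.3375], [-0.9999, -0.0113, 0.0101, 0.0135], [0.0091, 0.0819, 0.9966, 1.0762], [0.0, 0.0, 0.0, 1.0]])]
lid_mid [([432.7, 135.3, 33.8, 37.1], 0.87)]
rest_floor [([188.9, 305.9, 61.4, 78.2], 0.94), ([214.2, 129.9, 62.7, 69.8], 0.85), ([403.5, 259.4, 62.7, 75.3], 0.67), ([305.5, 119.7, 25.7, 37.3], 0.29)]
short_jar_mid [([306.5, 117.7, 28.8, 36.7], 0.94)]
neck_ring []
wrist [('mtx', [[320.8937, 0.0, 328.7702], [0.0, 320.8937, 199.0683], [0.0, 0.0, 1.0]]), ('mount', [[-0.0008, 0.9596, 0.2813, 0.0764], [1.0, 0.0008, -0.0001, 0.0003], [-0.0003, 0.2813, -0.9596, -0.1616], [0.0, 0.0, 0.0, 1.0]])]
lid_mid []
rest_floor [([97.6, 238.4, 102.1, 80.8], 0.72)]
short_jar_mid []
neck_ring []
```

View pics/a_top.png

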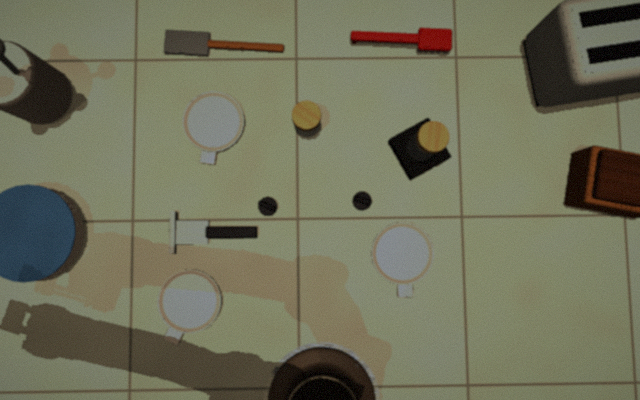

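View pics/a_side.png

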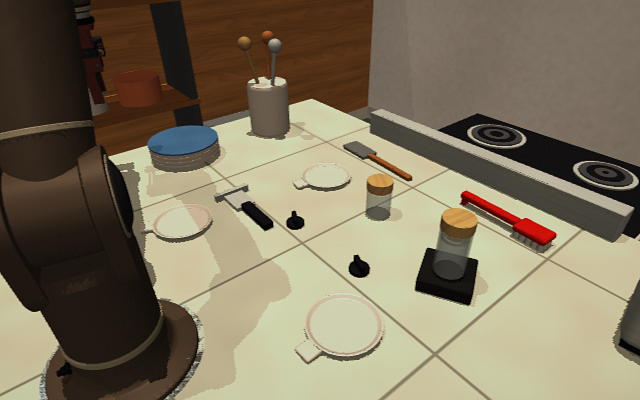

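```bash
cat > h.py <<'E'
import numpy as np,cv2
def ray(c,u,v):
    d=np.load(f"cal_{c}.npz");K=d["mtx"];T=d["world_from_camera"]
    r=np.array([(u-K[0,2])/K[0,0],-(v-K[1,2])/K[1,1],-1]);return T[:3,3],T[:3,:3]@r
def onz(c,u,v,z):
    o,r=ray(c,u,v);return o+r*(z-o[2])/r[2]
def proj(c,P):
    d=np.load(f"cal_{c}.npz");K=d["mtx"];T=d["world_from_camera"]
    q=T[:3,:3].T@(np.array(P)-T[:3,3]);return K[0,2]-K[0,0]*q[0]/q[2],K[1,2]+K[1,1]*q[1]/q[2]
def tri(a,b):
    o1,r1=ray(*a);o2,r2=ray(*b);A=np.c_[r1,-r2];t=np.linalg.lstsq(A,o2-o1,rcond=None)[0]
    p,q=o1+t[0]*r1,o2+t[1]*r2;return (p+q)/2,np.linalg.norm(p-q)
E
python3 - <<'E'
from h import *
np.set_printoptions(precision=4,suppress=True)
print("lid",tri(("top",432.7,135.3),("side",457.9,223.9)))
print("lid z",onz("top",432.7,136,.137+.006),onz("side",458.5,223,.137))
print("short",tri(("top",306.5,117.7),("side",378,196)))
for p in [(213.5,122.5),(190,300),(402.5,253.5)]: print("dish top",onz("top",*p,.01))
for p in [(327,176.5),(182,222),(345,325)]: print("dish side",onz("side",*p,.01))
print(proj("top",[.18,.6,.22]),proj("top",[0,0,0]))
import cv2
im=cv2.imread("pics/a_top.png");a=cv2.resize(im[80:200,380:480],None,fx=4,fy=4,interpolation=2);b=cv2.resize(im[80:200,170:270],None,fx=4,fy=4,interpolation=2)
cv2.imwrite("pics/b.png",np.hstack([a,b]))
im=cv2.imread("pics/a_side.png");a=cv2.resize(im[200:310,400:500],None,fx=4,fy=4,interpolation=2);b=cv2.resize(im[140:250,285:385],None,fx=4,fy=4,interpolation=2)
cv2.imwrite("pics/c.png",np.hstack([a,b]))
E
```

```text
lid (array([ 0.5341, -0.2171,  0.1341]), np.float64(0.002008248126201514))
lid z [ 0.5316 -0.2157  0.143 ] [ 0.5324 -0.2177  0.137 ]
short (array([0.5927, 0.0266, 0.0455]), np.float64(0.002505891680945617))
dish top [0.5938 0.2286 0.01  ]
dish top [0.2134 0.2761 0.01  ]
dish top [ 0.3055 -0.1758  0.01  ]
dish side [0.5955 0.2192 0.01  ]
dish side [0.2105 0.2719 0.01  ]
dish side [ 0.3068 -0.1822  0.01  ]
(np.float64(-34.60252806977047), np.float64(337.8920300908504)) (np.float64(321.9420413923592), np.float64(400.52539819582955))
```

View pics/a_wrist.png

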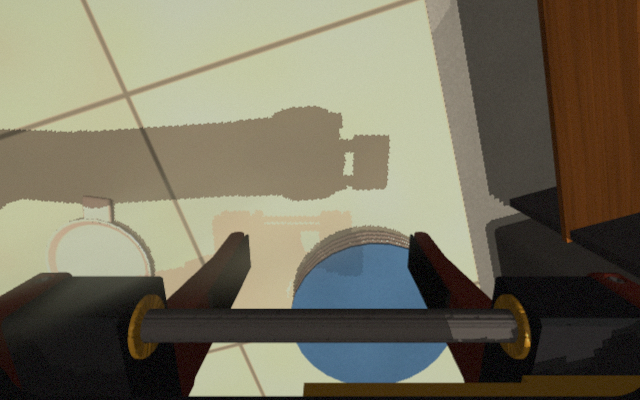

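```bash
ls pics
```

```text
a_side.png
a_top.png
a_wrist.png
b.png
c.png
```

View pics/b.png

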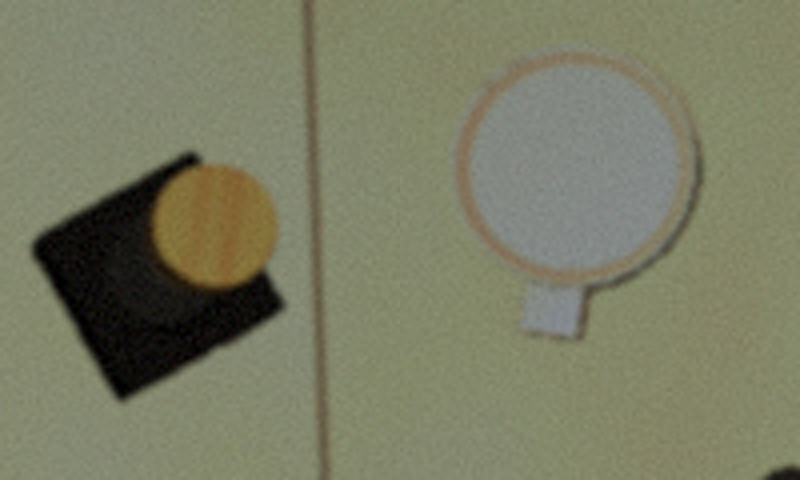

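View pics/c.png

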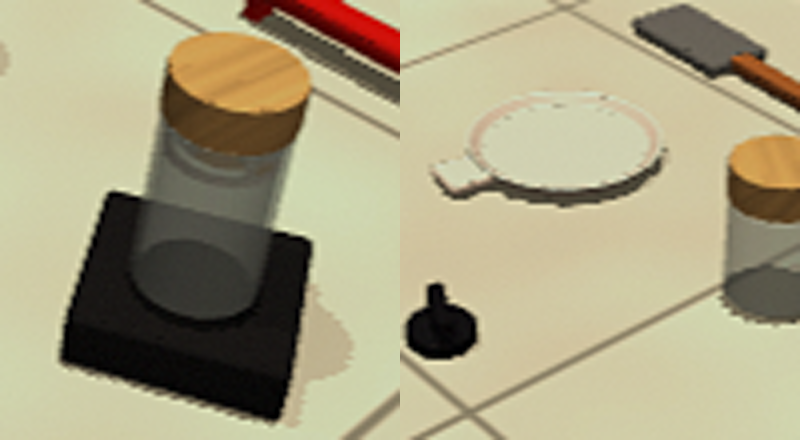

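```bash
python3 - <<'E'
from h import *
np.set_printoptions(precision=4,suppress=True)
print(onz("top",433.75-.4,136.5-.4,.149),onz("side",459.2,217.9,.149),tri(("top",433.4,136.1),("side",459.2,217.9)))
print(onz("top",213.9,121.3,.012),onz("top",213.5,121.9,.006))
# side dish rim ellipse: x 467..665 -> , y 92..205(incl outer wall)
print(onz("side",(566-400)/4+285,145/4+140,.012))
b=np.array([.5318,-.2165]);d=np.array([.594,.227])
print(np.hypot(*d))
from scipy.spatial.transform import Rotation as R
from bench import bot
s=bot.observe();M=R.from_rotvec(s["tool_rot"]).as_matrix();print(M)
E
```

```text
[ 0.5301 -0.2154  0.149 ] [ 0.5304 -0.218   0.149 ] (array([ 0.5311, -0.2166,  0.1477]), np.float64(0.001976234729524003))
[0.596  0.2273 0.012 ] [0.5961 0.2294 0.006 ]
[0.5931 0.2184 0.012 ]
0.635897004238894
[[-0.9574  0.2887  0.    ]
 [ 0.2887  0.9574  0.0001]
 [-0.      0.0001 -1.    ]]
```

Request:
move_arm:
  steps:
    - {"dx": -0.571, "dy": -0.679, "dz": 0}
    - {"dx": -0.571, "dy": -0.679, "dz": 0}
    - {"dx": -0.571, "dy": -0.679, "dz": 0}
    - {"dx": -0.571, "dy": -0.679, "dz": 0}
    - {"dx": -0.571, "dy": -0.679, "dz": 0}
    - {"dx": -0.571, "dy": -0.679, "dz": 0}
    - {"dx": -0.571, "dy": -0.679, "dz": 0}
    - {"dx": -0.571, "dy": -0.679, "dz": 0}
    - {"dx": -0.571, "dy": -0.679, "dz": 0}
    - {"dx": -0.571, "dy": -0.679, "dz": 0}
    - {"dx": -0.571, "dy": -0.679, "dz": 0}
    - {"dx": -0.571, "dy": -0.679, "dz": 0}
    - {"dx": -0.571, "dy": -0.679, "dz": 0}
    - {"dx": -0.571, "dy": -0.679, "dz": 0}
    - {"dx": -0.571, "dy": -0.679, "dz": 0}
    - {"dx": -0.571, "dy": -0.679, "dz": 0}
    - {"dx": -0.571, "dy": -0.679, "dz": 0}
    - {"dx": -0.571, "dy": -0.679, "dz": 0}
    - {"dx": -0.571, "dy": -0.679, "dz": 0}
    - {"dx": -0.571, "dy": -0.679, "dz": 0}

```text
invalid input at $.steps[0]: expected keys wx, wy, wz, dx, dy, dz, hand
```

```bash
cat > look.py <<'E'
import sys
from bench import bot
from h import *
from scipy.spatial.transform import Rotation as R
np.set_printoptions(precision=4,suppress=True)
def st():
    s=bot.observe();print({k:np.round(v,3).tolist() for k,v in s.items() if k not in("joint_torque","joint_vel")})
    M=R.from_rotvec(s["tool_rot"]).as_matrix();print("M",M.tolist());return s,M
def wr(tag):
    s,M=st();d=bot.snapshot("wrist");T=np.eye(4);T[:3,:3]=M;T[:3,3]=s["eef_pos"]
    np.savez("cal_wrist.npz",mtx=d["mtx"],world_from_camera=T@d["mount"]);cv2.imwrite(f"pics/{tag}_wrist.png",d["color"]);return s,M
E
python3 - <<'E'
from look import *
s,M=wr("d")
for q in ["lid_mid"]: print([(np.round(r["rect"],1).tolist(),round(r["p"],2)) for r in bot.search_frame("wrist",q)])
print(proj("wrist",[.531,-.2165,.149]))
E
```

```text
{'time': 0.75, 'qpos': [-1.346, 0.411, -0.013, 1.596, 0.006, 1.134, -0.082], 'eef_pos': [0.18, 0.598, 0.223], 'tool_rot': [0.458, 3.108, 0.0], 'ft_force': [-0.609, 0.75, 0.136], 'moment': [0.05, 0.011, 0.004], 'opening': 0.088}
M [[-0.9574283261500908, 0.2886710908983071, 3.9560290941642666e-05], [0.2886710933557717, 0.9574283220600647, 8.931983068185534e-05], [-1.209209001468165e-05, 9.69372484213347e-05, -0.9999999952284754]]
[]
(np.float64(-205.41532235582457), np.float64(636.1262006471126))
```

View pics/d_wrist.png

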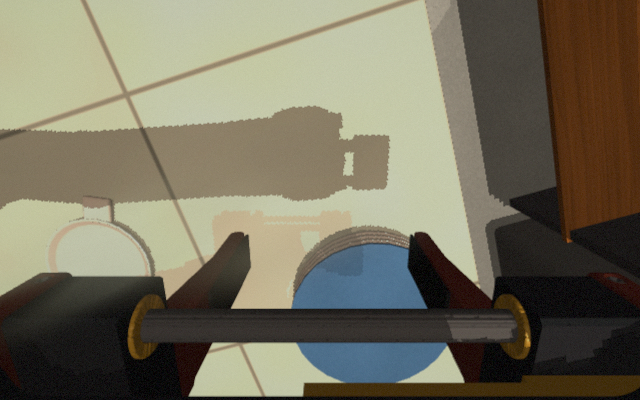

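Request:
move_arm:
  steps:
    - {"wx": 0, "wy": 0, "wz": 0, "dx": -0.571, "dy": -0.679, "dz": 0, "hand": 1}
    - {"wx": 0, "wy": 0, "wz": 0, "dx": -0.571, "dy": -0.679, "dz": 0, "hand": 1}
    - {"wx": 0, "wy": 0, "wz": 0, "dx": -0.571, "dy": -0.679, "dz": 0, "hand": 1}
    - {"wx": 0, "wy": 0, "wz": 0, "dx": -0.571, "dy": -0.679, "dz": 0, "hand": 1}
    - {"wx": 0, "wy": 0, "wz": 0, "dx": -0.571, "dy": -0.679, "dz": 0, "hand": 1}
    - {"wx": 0, "wy": 0, "wz": 0, "dx": -0.571, "dy": -0.679, "dz": 0, "hand": 1}
    - {"wx": 0, "wy": 0, "wz": 0, "dx": -0.571, "dy": -0.679, "dz": 0, "hand": 1}
    - {"wx": 0, "wy": 0, "wz": 0, "dx": -0.571, "dy": -0.679, "dz": 0, "hand": 1}
    - {"wx": 0, "wy": 0, "wz": 0, "dx": -0.571, "dy": -0.679, "dz": 0, "hand": 1}
    - {"wx": 0, "wy": 0, "wz": 0, "dx": -0.571, "dy": -0.679, "dz": 0, "hand": 1}
    - {"wx": 0, "wy": 0, "wz": 0, "dx": -0.571, "dy": -0.679, "dz": 0, "hand": 1}
    - {"wx": 0, "wy": 0, "wz": 0, "dx": -0.571, "dy": -0.679, "dz": 0, "hand": 1}
    - {"wx": 0, "wy": 0, "wz": 0, "dx": -0.571, "dy": -0.679, "dz": 0, "hand": 1}
    - {"wx": 0, "wy": 0, "wz": 0, "dx": -0.571, "dy": -0.679, "dz": 0, "hand": 1}
    - {"wx": 0, "wy": 0, "wz": 0, "dx": -0.571, "dy": -0.679, "dz": 0, "hand": 1}
    - {"wx": 0, "wy": 0, "wz": 0, "dx": -0.571, "dy": -0.679, "dz": 0, "hand": 1}
    - {"wx": 0, "wy": 0, "wz": 0, "dx": -0.571, "dy": -0.679, "dz": 0, "hand": 1}
    - {"wx": 0, "wy": 0, "wz": 0, "dx": -0.571, "dy": -0.679, "dz": 0, "hand": 1}
    - {"wx": 0, "wy": 0, "wz": 0, "dx": -0.571, "dy": -0.679, "dz": 0, "hand": 1}
    - {"wx": 0, "wy": 0, "wz": 0, "dx": -0.571, "dy": -0.679, "dz": 0, "hand": 1}

```text
time: 2.85
eef_pos: [0.5308, -0.2171, 0.2222]
tool_rot: [-0.461, -3.107, 0.0]
ft_force: [-0.2, 0.0, -0.3]
opening: 0.0874
```

```bash
python3 - <<'E'
from look import *
s,M=wr("e")
for q in ["lid_mid"]: print([(np.round(r["rect"],1).tolist(),round(r["p"],2)) for r in bot.search_frame("wrist",q)])
print(proj("wrist",[.531,-.2165,.149]))
E
```

```text
{'time': 2.85, 'qpos': [-0.175, 0.362, 0.629, 1.757, -0.236, 1.1, 1.807], 'eef_pos': [0.531, -0.217, 0.222], 'tool_rot': [-0.461, -3.107, 0.0], 'ft_force': [-0.155, 0.024, -0.345], 'moment': [-0.012, -0.008, 0.034], 'opening': 0.087}
M [[-0.9569268159294576, 0.29032728604749447, -0.00106580082833402], [0.2903274642838053, 0.9569273552944385, -1.3104450600985048e-05], [0.0010160893883501686, -0.0003219712521099009, -0.9999994319482722]]
[([329.8, 207.4, 74.8, 75.8], 0.96)]
(np.float64(329.2021490394114), np.float64(208.58009225230083))
```

View pics/e_wrist.png

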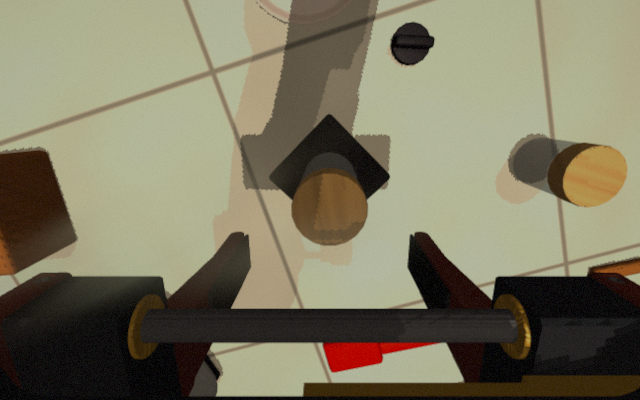

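Request:
move_arm:
  steps:
    - {"wx": 0, "wy": 0, "wz": 2.4, "dx": 0, "dy": 0, "dz": 0, "hand": 1}
    - {"wx": 0, "wy": 0, "wz": 2.4, "dx": 0, "dy": 0, "dz": 0, "hand": 1}
    - {"wx": 0, "wy": 0, "wz": 2.4, "dx": 0, "dy": 0, "dz": 0, "hand": 1}
    - {"wx": 0, "wy": 0, "wz": 2.4, "dx": 0, "dy": 0, "dz": 0, "hand": 1}
    - {"wx": 0, "wy": 0, "wz": 2.4, "dx": 0, "dy": 0, "dz": 0, "hand": 1}
    - {"wx": 0, "wy": 0, "wz": 2.4, "dx": 0, "dy": 0, "dz": 0, "hand": 1}
    - {"wx": 0, "wy": 0, "wz": 2.4, "dx": 0, "dy": 0, "dz": 0, "hand": 1}
    - {"wx": 0, "wy": 0, "wz": 2.4, "dx": 0, "dy": 0, "dz": 0, "hand": 1}
    - {"wx": 0, "wy": 0, "wz": 2.4, "dx": 0, "dy": 0, "dz": 0, "hand": 1}
    - {"wx": 0, "wy": 0, "wz": 2.4, "dx": 0, "dy": 0, "dz": 0, "hand": 1}
    - {"wx": 0, "wy": 0, "wz": 2.4, "dx": 0, "dy": 0, "dz": 0, "hand": 1}
    - {"wx": 0, "wy": 0, "wz": 2.4, "dx": 0, "dy": 0, "dz": 0, "hand": 1}
    - {"wx": 0, "wy": 0, "wz": 2.4, "dx": 0, "dy": 0, "dz": 0, "hand": 1}
    - {"wx": 0, "wy": 0, "wz": 2.4, "dx": 0, "dy": 0, "dz": 0, "hand": 1}
    - {"wx": 0, "wy": 0, "wz": 2.4, "dx": 0, "dy": 0, "dz": 0, "hand": 1}
    - {"wx": 0, "wy": 0, "wz": 2.4, "dx": 0, "dy": 0, "dz": 0, "hand": 1}
    - {"wx": 0, "wy": 0, "wz": 2.4, "dx": 0, "dy": 0, "dz": 0, "hand": 1}
    - {"wx": 0, "wy": 0, "wz": 2.4, "dx": 0, "dy": 0, "dz": 0, "hand": 1}

```text
time: 4.75
eef_pos: [0.5312, -0.2152, 0.2225]
tool_rot: [-3.06, -0.708, -0.0]
ft_force: [0.2, -0.7, -0.4]
opening: 0.0878
```

```bash
python3 - <<'E'
from look import *
s,M=wr("f")
for q in ["lid_mid"]: print([(np.round(r["rect"],1).tolist(),round(r["p"],2)) for r in bot.search_frame("wrist",q)])
print(proj("wrist",[.531,-.2165,.149]))
E
```

```text
{'time': 4.75, 'qpos': [-0.526, 0.581, 1.23, 1.775, -0.586, 1.215, -0.245], 'eef_pos': [0.531, -0.215, 0.223], 'tool_rot': [-3.06, -0.708, -0.0], 'ft_force': [0.171, -0.679, -0.441], 'moment': [-0.066, 0.111, 0.004], 'opening': 0.088}
M [[0.8983976039452949, 0.43918301847682856, -0.0001466524285402584], [0.43918298094873026, -0.8983972495523042, 0.0008314095514679395], [0.00023338881796342188, -0.0008113435996657106, -0.9999996436255479]]
[([332.1, 206.1, 74.9, 80.1], 0.75)]
(np.float64(329.9177473936146), np.float64(211.38221923106957))
```

View pics/f_wrist.png

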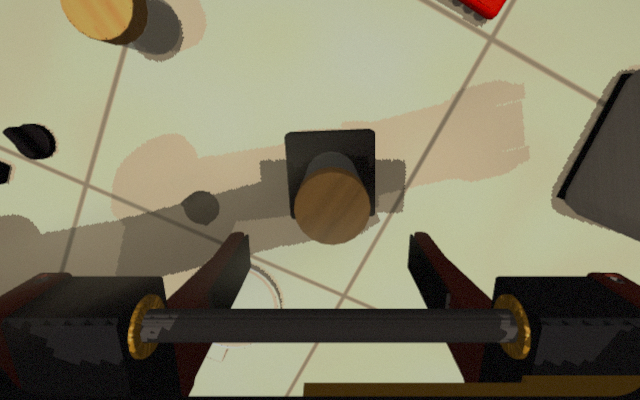

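Request:
move_arm:
  steps:
    - {"wx": 0, "wy": 0, "wz": 0, "dx": 0.001, "dy": 0, "dz": 0, "hand": 1}
    - {"wx": 0, "wy": 0, "wz": 0, "dx": 0.001, "dy": 0, "dz": 0.04, "hand": 1}
    - {"wx": 0, "wy": 0, "wz": 0, "dx": 0.001, "dy": 0, "dz": 0.07, "hand": 1}
    - {"wx": 0, "wy": 0, "wz": 0, "dx": 0.001, "dy": 0, "dz": 0.09, "hand": 1}
    - {"wx": 0, "wy": 0, "wz": 0, "dx": 0.001, "dy": 0, "dz": 0.1, "hand": 1}
    - {"wx": 0, "wy": 0, "wz": 0, "dx": 0.001, "dy": 0, "dz": 0.1, "hand": 1}

```text
time: 5.45
eef_pos: [0.5316, -0.2159, 0.1219]
tool_rot: [-3.062, -0.7, 0.002]
ft_force: [-0.2, -0.7, 0.1]
opening: 0.088
```

```bash
python3 - <<'E'
from look import *
s,M=wr("g")
d=bot.snapshot("side");cv2.imwrite("pics/g_side.png",cv2.resize(d["color"][120:320,380:580],None,fx=3,fy=3))
E
```

```text
{'time': 5.45, 'qpos': [-0.444, 0.683, 1.106, 1.876, -0.71, 1.045, -0.16], 'eef_pos': [0.532, -0.216, 0.122], 'tool_rot': [-3.062, -0.7, 0.002], 'ft_force': [-0.178, -0.658, 0.092], 'moment': [0.005, 0.122, 0.007], 'opening': 0.088}
M [[0.900747600966769, 0.43434047433360756, -0.0014531717953261212], [0.4343415839536514, -0.9007480720118743, 0.0005470059634814699], [-0.0010713548633001842, -0.001123887248659169, -0.9999987945373778]]
```

View pics/g_wrist.png

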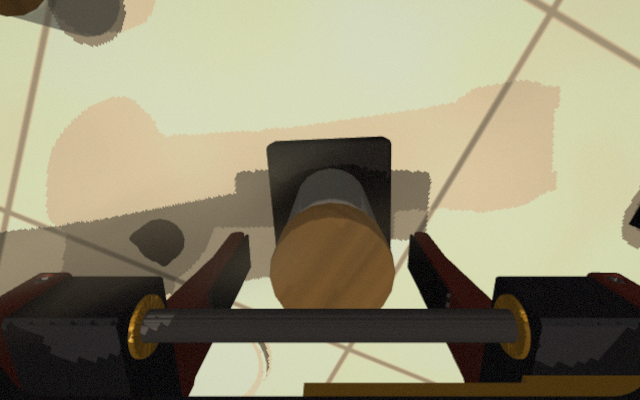

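View pics/g_side.png

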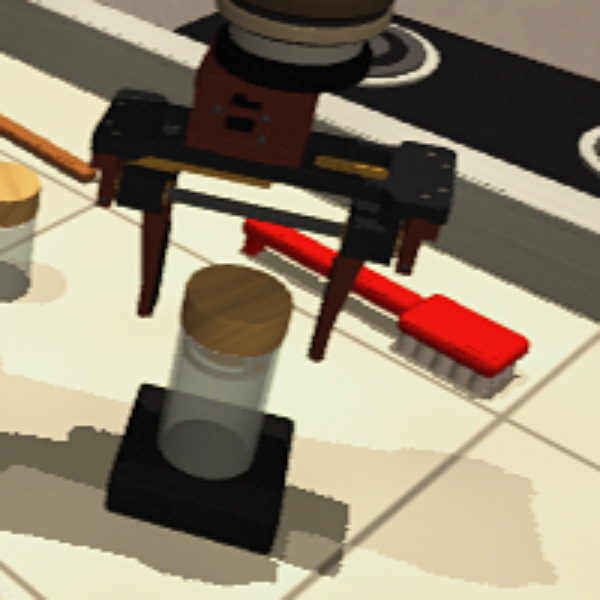

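```bash
python3 - <<'E'
from look import *
print(proj("side",[.5316,-.2159,.122]),proj("side",[.5325,-.2172,.122]),proj("side",[.5316,-.2159,.149]))
E
```

```text
(np.float64(455.82505552182704), np.float64(229.57207052466015)) (np.float64(456.7657540921243), np.float64(229.72392420678835)) (np.float64(458.5723712774819), np.float64(217.0728669963287))
```

Request:
move_arm:
  steps:
    - {"wx": 0, "wy": 0, "wz": 0, "dx": 0, "dy": 0.001, "dz": 0, "hand": 0.8}
    - {"wx": 0, "wy": 0, "wz": 0, "dx": 0, "dy": 0.001, "dz": 0, "hand": 0.7}
    - {"wx": 0, "wy": 0, "wz": 0, "dx": 0, "dy": 0.001, "dz": 0, "hand": 0.5}
    - {"wx": 0, "wy": 0, "wz": 0, "dx": 0, "dy": 0.001, "dz": 0, "hand": 0.5}
    - {"wx": 0, "wy": 0, "wz": 0, "dx": 0, "dy": 0.001, "dz": 0, "hand": 0.5}
  newtons: 30

```text
time: 6.05
eef_pos: [0.5326, -0.217, 0.1229]
tool_rot: [3.063, 0.699, 0.001]
ft_force: [-0.7, 0.6, 2.3]
opening: 0.0599
```

```bash
python3 - <<'E'
from look import *
st()
E
```

```text
{'time': 6.05, 'qpos': [-0.442, 0.683, 1.107, 1.873, -0.71, 1.046, -0.16], 'eef_pos': [0.533, -0.217, 0.123], 'tool_rot': [3.063, 0.699, 0.001], 'ft_force': [-0.69, 0.61, 2.281], 'moment': [0.04, 0.21, 0.034], 'opening': 0.06}
M [[0.9008870455353352, 0.43405334655238786, 0.00047279307051252713], [0.4340533640198288, -0.9008871584343204, 7.036480282857432e-05], [0.00045647528396870946, 0.0001418266834113158, -0.9999998857577469]]
```

Request:
move_arm:
  steps:
    - {"wx": 0, "wy": 0, "wz": -0.05, "dx": 0, "dy": 0, "dz": 0, "hand": 0.5}
    - {"wx": 0, "wy": 0, "wz": -0.15, "dx": 0, "dy": 0, "dz": 0, "hand": 0.5}
    - {"wx": 0, "wy": 0, "wz": -0.3, "dx": 0, "dy": 0, "dz": 0, "hand": 0.5}
    - {"wx": 0, "wy": 0, "wz": -0.4, "dx": 0, "dy": 0, "dz": 0, "hand": 0.5}
    - {"wx": 0, "wy": 0, "wz": -0.5, "dx": 0, "dy": 0, "dz": 0, "hand": 0.5}
    - {"wx": 0, "wy": 0, "wz": -0.6, "dx": 0, "dy": 0, "dz": 0, "hand": 0.5}
    - {"wx": 0, "wy": 0, "wz": -0.7, "dx": 0, "dy": 0, "dz": 0, "hand": 0.5}
    - {"wx": 0, "wy": 0, "wz": -0.8, "dx": 0, "dy": 0, "dz": 0, "hand": 0.5}
  newtons: 45

```text
time: 6.85
eef_pos: [0.5323, -0.2167, 0.123]
tool_rot: [-2.545, -1.841, -0.001]
ft_force: [-0.9, 1.2, 4.1]
opening: 0.059
```

```bash
python3 - <<'E'
from look import *
st()
d=bot.snapshot("side");cv2.imwrite("pics/h_side.png",cv2.resize(d["color"][120:320,380:580],None,fx=3,fy=3))
E
```

```text
{'time': 6.85, 'qpos': [-0.336, 0.576, 0.902, 1.868, -0.547, 0.966, 0.494], 'eef_pos': [0.532, -0.217, 0.123], 'tool_rot': [-2.545, -1.841, -0.001], 'ft_force': [-0.915, 1.219, 4.073], 'moment': [0.269, 0.471, -0.22], 'opening': 0.059}
M [[0.31305960311511205, 0.9497334798751099, 4.584455308048648e-05], [0.949733155158668, -0.31305953533416164, 0.0008132212003111186], [0.0007866954749646718, -0.00021104661417022433, -0.9999996682847234]]
```

View pics/h_side.png

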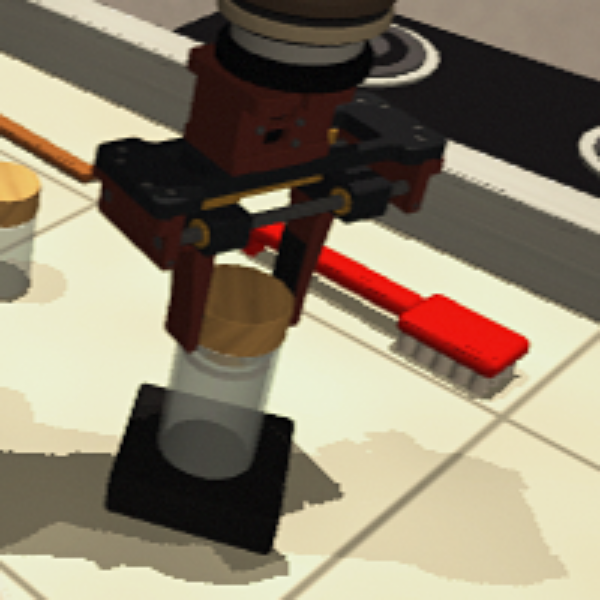

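Request:
move_arm:
  steps:
    - {"wx": 0, "wy": 0, "wz": -0.1, "dx": 0, "dy": 0, "dz": 0, "hand": 0.5}
    - {"wx": 0, "wy": 0, "wz": -0.2, "dx": 0, "dy": 0, "dz": 0, "hand": 0.5}
    - {"wx": 0, "wy": 0, "wz": -0.3, "dx": 0, "dy": 0, "dz": 0, "hand": 0.5}
    - {"wx": 0, "wy": 0, "wz": -0.4, "dx": 0, "dy": 0, "dz": 0, "hand": 0.5}
    - {"wx": 0, "wy": 0, "wz": -0.5, "dx": 0, "dy": 0, "dz": 0, "hand": 0.5}
    - {"wx": 0, "wy": 0, "wz": -0.6, "dx": 0, "dy": 0, "dz": 0, "hand": 0.5}
    - {"wx": 0, "wy": 0, "wz": -0.7, "dx": 0, "dy": 0, "dz": 0, "hand": 0.5}
    - {"wx": 0, "wy": 0, "wz": -0.8, "dx": 0, "dy": 0, "dz": 0, "hand": 0.5}
    - {"wx": 0, "wy": 0, "wz": -0.9, "dx": 0, "dy": 0, "dz": 0, "hand": 0.5}
    - {"wx": 0, "wy": 0, "wz": -1.0, "dx": 0, "dy": 0, "dz": 0, "hand": 0.5}
    - {"wx": 0, "wy": 0, "wz": -1.1, "dx": 0, "dy": 0, "dz": 0, "hand": 0.5}
    - {"wx": 0, "wy": 0, "wz": -1.2, "dx": 0, "dy": 0, "dz": 0, "hand": 0.5}
    - {"wx": 0, "wy": 0, "wz": -1.3, "dx": 0, "dy": 0, "dz": 0, "hand": 0.5}
    - {"wx": 0, "wy": 0, "wz": -1.35, "dx": 0, "dy": 0, "dz": 0, "hand": 0.5}
    - {"wx": 0, "wy": 0, "wz": -1.38, "dx": 0, "dy": 0, "dz": 0, "hand": 0.5}
    - {"wx": 0, "wy": 0, "wz": -1.38, "dx": 0, "dy": 0, "dz": 0, "hand": 0.5}

```text
time: 8.5
eef_pos: [0.5315, -0.217, 0.1229]
tool_rot: [-0.799, -3.037, -0.001]
ft_force: [-5.3, 2.0, 7.5]
opening: 0.0596
```

```bash
python3 - <<'E'
from look import *
s,M=st();print(np.arctan2(M[1,0],M[0,0])-.449)
E
```

```text
{'time': 8.5, 'qpos': [-0.099, 0.471, 0.54, 1.854, -0.303, 0.9, 1.64], 'eef_pos': [0.531, -0.217, 0.123], 'tool_rot': [-0.799, -3.037, -0.001], 'ft_force': [-5.266, 2.013, 7.498], 'moment': [0.331, 1.016, 0.011], 'opening': 0.06}
M [[-0.8704651361677503, 0.4922279819700153, -0.001435437977192749], [0.4922268802192194, 0.8704662919202285, 0.001064434263856615], [0.001773444702926326, 0.00021999175916779352, -0.999998403247481]]
2.1779455970114543
```

Request:
move_arm:
  steps:
    - {"wx": 0, "wy": 0, "wz": -0.03, "dx": 0, "dy": 0, "dz": 0, "hand": 0.5}
    - {"wx": 0, "wy": 0, "wz": -0.06, "dx": 0, "dy": 0, "dz": 0, "hand": 0.5}
    - {"wx": 0, "wy": 0, "wz": -0.06, "dx": 0, "dy": 0, "dz": 0, "hand": 0.5}

```text
time: 8.8
eef_pos: [0.5315, -0.217, 0.1229]
tool_rot: [-0.708, -3.059, -0.001]
ft_force: [-4.4, 2.5, 7.6]
opening: 0.0593
```

```bash
python3 - <<'E'
from look import *
s,M=st();print(np.arctan2(M[1,0],M[0,0])-.449)
E
```

```text
{'time': 8.8, 'qpos': [-0.089, 0.468, 0.525, 1.854, -0.294, 0.899, 1.691], 'eef_pos': [0.531, -0.217, 0.123], 'tool_rot': [-0.708, -3.059, -0.001], 'ft_force': [-4.39, 2.537, 7.636], 'moment': [0.314, 1.015, -0.075], 'opening': 0.059}
M [[-0.8984020574206522, 0.43917138755772805, -0.0014951832526274595], [0.4391703816249675, 0.8984032774598223, 0.0009627838957670025], [0.0017661046739857766, 0.00020832683315288414, -0.9999984187358555]]
2.237916862439102
```

Turned 2.24 rad. Next is a small, slow trial lift.

Request:
move_arm:
  steps:
    - {"wx": 0, "wy": 0, "wz": 0, "dx": 0, "dy": 0, "dz": -0.001, "hand": 0.5}
    - {"wx": 0, "wy": 0, "wz": 0, "dx": 0, "dy": 0, "dz": -0.003, "hand": 0.5}
    - {"wx": 0, "wy": 0, "wz": 0, "dx": 0, "dy": 0, "dz": -0.005, "hand": 0.5}
    - {"wx": 0, "wy": 0, "wz": 0, "dx": 0, "dy": 0, "dz": -0.005, "hand": 0.5}

```text
time: 9.2
eef_pos: [0.5321, -0.2169, 0.1276]
tool_rot: [-0.705, -3.06, -0.0]
ft_force: [-3.3, 0.0, -0.9]
opening: 0.0597
```

```bash
python3 - <<'E'
from look import *
st()
d=bot.snapshot("side");cv2.imwrite("pics/i_side.png",cv2.resize(d["color"][120:320,380:580],None,fx=3,fy=3))
E
```

```text
{'time': 9.2, 'qpos': [-0.092, 0.463, 0.528, 1.849, -0.289, 0.907, 1.688], 'eef_pos': [0.532, -0.217, 0.128], 'tool_rot': [-0.705, -3.06, -0.0], 'ft_force': [-3.302, 0.012, -0.854], 'moment': [0.125, 0.684, -0.0], 'opening': 0.06}
M [[-0.8991078628184872, 0.4377262943870832, -0.0008615219814150368], [0.437726291498419, 0.8991082543043665, 0.00020192274566526214], [0.0008629884199674335, -0.00019556049365963924, -0.9999996085034633]]
```

View pics/i_side.png

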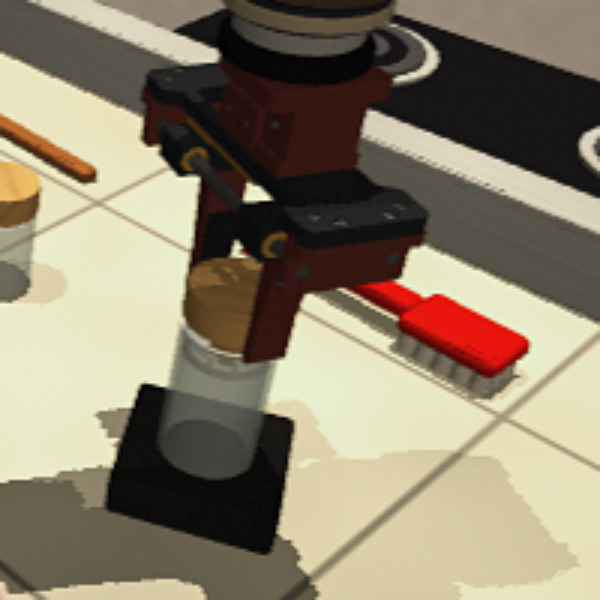

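Request:
move_arm:
  steps:
    - {"wx": 0, "wy": 0, "wz": 0, "dx": 0, "dy": 0, "dz": -0.005, "hand": 0.5}
    - {"wx": 0, "wy": 0, "wz": 0, "dx": 0, "dy": 0, "dz": -0.01, "hand": 0.5}
    - {"wx": 0, "wy": 0, "wz": 0, "dx": 0, "dy": 0, "dz": -0.015, "hand": 0.5}
    - {"wx": 0, "wy": 0, "wz": 0, "dx": 0, "dy": 0, "dz": -0.02, "hand": 0.5}
    - {"wx": 0, "wy": 0, "wz": 0, "dx": 0, "dy": 0, "dz": -0.03, "hand": 0.5}
    - {"wx": 0, "wy": 0, "wz": 0, "dx": 0, "dy": 0, "dz": -0.05, "hand": 0.5}
    - {"wx": 0, "wy": 0, "wz": 0, "dx": 0, "dy": 0, "dz": -0.07, "hand": 0.5}
    - {"wx": 0, "wy": 0, "wz": 0, "dx": 0, "dy": 0, "dz": -0.08, "hand": 0.5}
    - {"wx": 0, "wy": 0, "wz": 0, "dx": 0, "dy": 0, "dz": -0.08, "hand": 0.5}

```text
time: 10.15
eef_pos: [0.5335, -0.2173, 0.2094]
tool_rot: [0.704, 3.058, 0.0]
ft_force: [-0.4, -0.0, -0.3]
opening: 0.0592
```

```bash
python3 - <<'E'
from look import *
st()
d=bot.snapshot("side");cv2.imwrite("pics/j_side.png",cv2.resize(d["color"][100:300,380:580],None,fx=3,fy=3))
E
```

```text
{'time': 10.15, 'qpos': [-0.13, 0.368, 0.569, 1.767, -0.224, 1.068, 1.635], 'eef_pos': [0.533, -0.217, 0.209], 'tool_rot': [0.704, 3.058, 0.0], 'ft_force': [-0.433, -0.004, -0.282], 'moment': [-0.014, 0.012, -0.031], 'opening': 0.059}
M [[-0.8993008654216005, 0.4373182340138337, 0.0032734768950139588], [0.4373190257938058, 0.8993062947672649, -0.0005078097377566104], [-0.003165932835192003, 0.0009748799900520011, -0.9999945132240916]]
```

View pics/j_side.png

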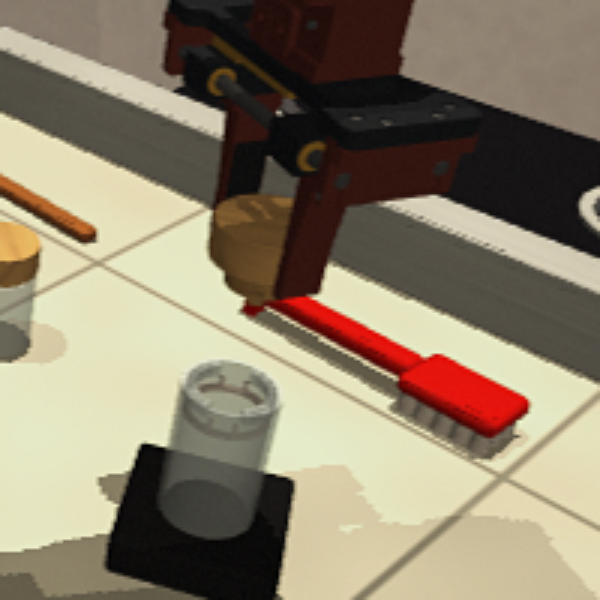

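Request:
move_arm:
  steps:
    - {"wx": 0, "wy": 0, "wz": 0, "dx": 0.005, "dy": 0.015, "dz": 0, "hand": 0.5}
    - {"wx": 0, "wy": 0, "wz": 0, "dx": 0.015, "dy": 0.045, "dz": 0, "hand": 0.5}
    - {"wx": 0, "wy": 0, "wz": 0, "dx": 0.025, "dy": 0.08, "dz": 0, "hand": 0.5}
    - {"wx": 0, "wy": 0, "wz": 0, "dx": 0.038, "dy": 0.12, "dz": 0, "hand": 0.5}
    - {"wx": 0, "wy": 0, "wz": 0, "dx": 0.05, "dy": 0.16, "dz": 0, "hand": 0.5}
    - {"wx": 0, "wy": 0, "wz": 0, "dx": 0.063, "dy": 0.2, "dz": 0, "hand": 0.5}
    - {"wx": 0, "wy": 0, "wz": 0, "dx": 0.076, "dy": 0.24, "dz": 0, "hand": 0.5}
    - {"wx": 0, "wy": 0, "wz": 0, "dx": 0.09, "dy": 0.28, "dz": 0, "hand": 0.5}
    - {"wx": 0, "wy": 0, "wz": 0, "dx": 0.1, "dy": 0.32, "dz": 0, "hand": 0.5}
    - {"wx": 0, "wy": 0, "wz": 0, "dx": 0.115, "dy": 0.36, "dz": 0, "hand": 0.5}
    - {"wx": 0, "wy": 0, "wz": 0, "dx": 0.128, "dy": 0.395, "dz": 0, "hand": 0.5}
    - {"wx": 0, "wy": 0, "wz": 0, "dx": 0.135, "dy": 0.415, "dz": 0, "hand": 0.5}
    - {"wx": 0, "wy": 0, "wz": 0, "dx": 0.137, "dy": 0.425, "dz": 0, "hand": 0.5}
    - {"wx": 0, "wy": 0, "wz": 0, "dx": 0.137, "dy": 0.425, "dz": 0, "hand": 0.5}

```text
time: 11.6
eef_pos: [0.5952, 0.2252, 0.2069]
tool_rot: [-0.704, -3.061, 0.002]
ft_force: [0.4, -0.1, -0.1]
opening: 0.0595
```

```bash
python3 - <<'E'
from look import *
s,M=wr("k")
print([(np.round(r["rect"],1).tolist(),round(r["p"],2)) for r in bot.search_frame("wrist","rest_floor")])
im=cv2.imread("pics/k_wrist.png")
for p in [[.596,.228,.012],[.5935,.2185,.012]]:
    print(proj("wrist",p))
E
```

```text
{'time': 11.6, 'qpos': [-0.744, 0.464, 0.435, 1.608, -0.211, 1.117, 0.863], 'eef_pos': [0.595, 0.225, 0.207], 'tool_rot': [-0.704, -3.061, 0.002], 'ft_force': [0.353, -0.146, -0.136], 'moment': [-0.066, 0.01, 0.004], 'opening': 0.059}
M [[-0.8995939559406858, 0.4367265649191562, -0.0007886246898211994], [0.4367271669974626, 0.8995935441456315, -0.0009148430859874467], [0.0003099054013336643, -0.0011674011373982974, -0.9999992705663472]]
[([332.1, 152.8, 118.6, 127.4], 0.64)]
(np.float64(331.05995318238115), np.float64(174.93809358384152))
(np.float64(322.5618005267928), np.float64(176.5855146959921))
```

View pics/k_wrist.png

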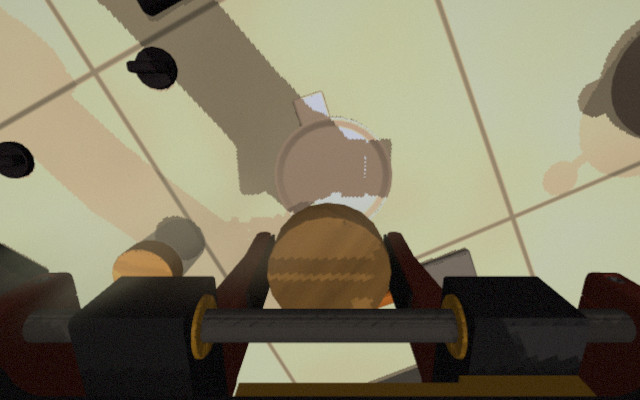

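```bash
python3 - <<'E'
from look import *
c=np.array([.5965,.229]);t=np.linspace(0,2*np.pi,200)
out=[]
cal=np.load("cal_wrist.npz")
for cam,f,box in [("wrist","pics/k_wrist.png",(90,240,250,420)),("top","pics/a_top.png",(80,170,165,265)),("side","pics/a_side.png",(150,210,280,370))]:
    im=cv2.imread(f);r0,r1,c0,c1=box;k=400/(c1-c0);im=cv2.resize(im[r0:r1,c0:c1],None,fx=k,fy=k)
    for rad,z,col in [(.068,.012,(0,0,255)),(.05,.006,(0,255,0))]:
        for a in t[::4]:
            u,v=proj(cam,[c[0]+rad*np.cos(a),c[1]+rad*np.sin(a),z]);cv2.circle(im,(int((u+.5-c0)*k),int((v+.5-r0)*k)),1,col,-1)
    out.append(im)
h=max(i.shape[0] for i in out);out=[cv2.copyMakeBorder(i,0,h-i.shape[0],0,0,0) for i in out]
cv2.imwrite("pics/l.png",cv2.resize(np.hstack(out),(800,int(h*800/1200))))
E
```

```text
(no output)
```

View pics/l.png

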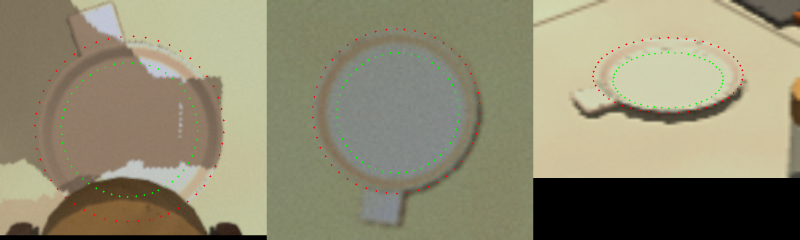

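Request:
move_arm:
  steps:
    - {"wx": 0, "wy": 0, "wz": 0, "dx": 0, "dy": 0.003, "dz": 0.01, "hand": 0.5}
    - {"wx": 0, "wy": 0, "wz": 0, "dx": 0, "dy": 0.003, "dz": 0.03, "hand": 0.5}
    - {"wx": 0, "wy": 0, "wz": 0, "dx": 0, "dy": 0.003, "dz": 0.06, "hand": 0.5}
    - {"wx": 0, "wy": 0, "wz": 0, "dx": 0, "dy": 0.003, "dz": 0.09, "hand": 0.5}
    - {"wx": 0, "wy": 0, "wz": 0, "dx": 0, "dy": 0.003, "dz": 0.12, "hand": 0.5}
    - {"wx": 0, "wy": 0, "wz": 0, "dx": 0, "dy": 0.003, "dz": 0.145, "hand": 0.5}
    - {"wx": 0, "wy": 0, "wz": 0, "dx": 0, "dy": 0.003, "dz": 0.16, "hand": 0.5}
    - {"wx": 0, "wy": 0, "wz": 0, "dx": 0, "dy": 0.003, "dz": 0.17, "hand": 0.5}
    - {"wx": 0, "wy": 0, "wz": 0, "dx": 0, "dy": 0.003, "dz": 0.176, "hand": 0.5}
    - {"wx": 0, "wy": 0, "wz": 0, "dx": 0, "dy": 0.003, "dz": 0.18, "hand": 0.5}
    - {"wx": 0, "wy": 0, "wz": 0, "dx": 0, "dy": 0.003, "dz": 0.18, "hand": 0.5}

```text
time: 12.8
eef_pos: [0.5968, 0.2279, 0.0279]
tool_rot: [0.705, 3.061, 0.001]
ft_force: [-0.4, 0.3, -0.3]
opening: 0.0593
```

```bash
python3 - <<'E'
from look import *
st()
for c in("side","top"):
    d=bot.snapshot(c);r0,c0=((90,250) if c=="side" else (60,130));cv2.imwrite(f"pics/m_{c}.png",cv2.resize(d["color"][r0:r0+150,c0:c0+200],None,fx=4,fy=4))
E
```

```text
{'time': 12.8, 'qpos': [-0.687, 0.669, 0.356, 1.742, -0.31, 0.786, 0.937], 'eef_pos': [0.597, 0.228, 0.028], 'tool_rot': [0.705, 3.061, 0.001], 'ft_force': [-0.351, 0.316, -0.338], 'moment': [0.007, -0.002, -0.025], 'opening': 0.059}
M [[-0.8992154015014965, 0.43750590871147926, 0.0004914723239328065], [0.43750609044936245, 0.8992153778902517, 0.0003535327509548164], [-0.0002872668040220828, 0.0005329242296016686, -0.9999998167347576]]
```

View pics/m_side.png

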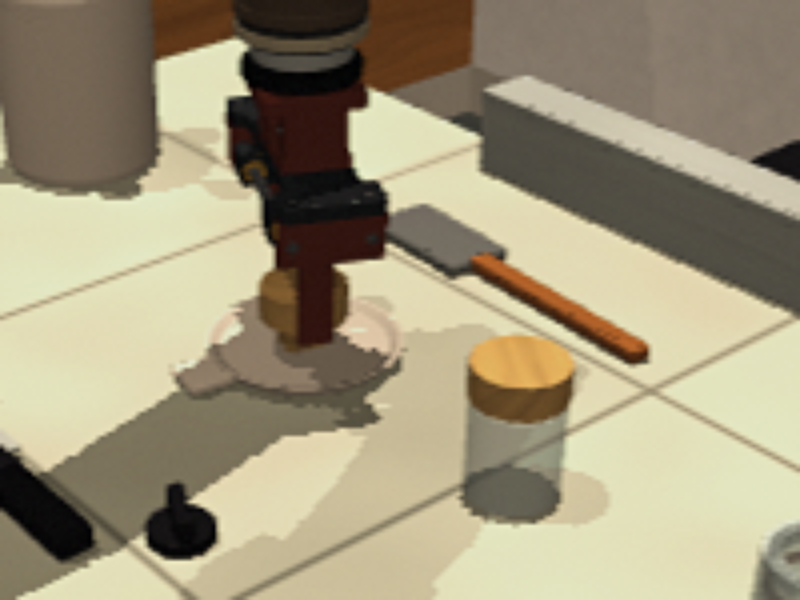

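View pics/m_top.png

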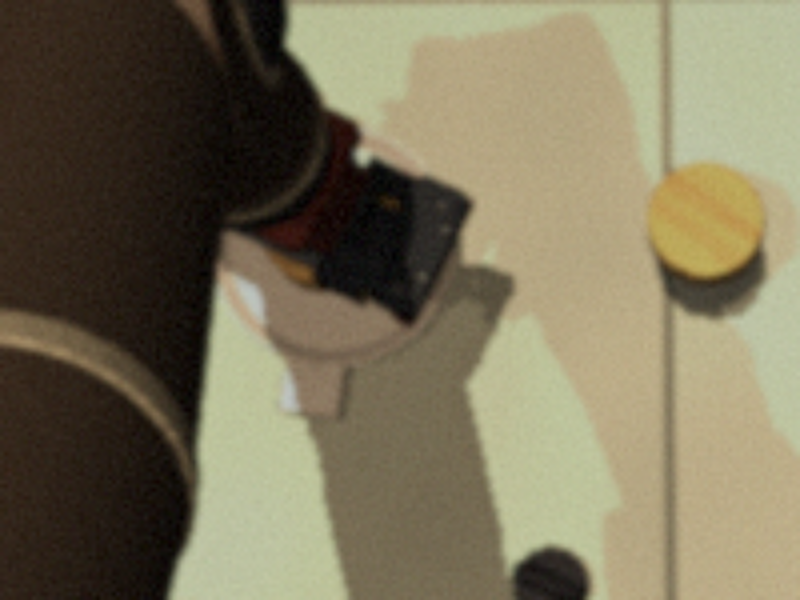

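Request:
move_arm:
  steps:
    - {"wx": 0, "wy": 0, "wz": 0, "dx": 0, "dy": 0, "dz": 0.002, "hand": 0.5}
    - {"wx": 0, "wy": 0, "wz": 0, "dx": 0, "dy": 0, "dz": 0.004, "hand": 0.5}
    - {"wx": 0, "wy": 0, "wz": 0, "dx": 0, "dy": 0, "dz": 0.006, "hand": 0.5}
    - {"wx": 0, "wy": 0, "wz": 0, "dx": 0, "dy": 0, "dz": 0.007, "hand": 0.5}
    - {"wx": 0, "wy": 0, "wz": 0, "dx": 0, "dy": 0, "dz": 0.007, "hand": 0.5}

```text
time: 13.4
eef_pos: [0.5964, 0.2278, 0.0205]
tool_rot: [-0.705, -3.061, 0.0]
ft_force: [0.6, -0.5, -0.8]
opening: 0.0592
```

Request:
move_arm:
  steps:
    - {"wx": 0, "wy": 0, "wz": 0, "dx": 0, "dy": 0, "dz": 0.001, "hand": 0.5}
    - {"wx": 0, "wy": 0, "wz": 0, "dx": 0, "dy": 0, "dz": 0.001, "hand": 0.5}

```text
time: 13.6
eef_pos: [0.5966, 0.2279, 0.02]
tool_rot: [0.705, 3.061, 0.0]
ft_force: [-1.4, -0.5, 3.0]
opening: 0.0595
```

Request:
move_arm:
  steps:
    - {"wx": 0, "wy": 0, "wz": 0, "dx": 0, "dy": 0, "dz": 0.0005, "hand": 0.5}
    - {"wx": 0, "wy": 0, "wz": 0, "dx": 0, "dy": 0, "dz": 0.0005, "hand": 0.5}

```text
time: 13.8
eef_pos: [0.5966, 0.2278, 0.0199]
tool_rot: [0.705, 3.061, 0.001]
ft_force: [-2.3, -0.6, 7.6]
opening: 0.0595
```

Firm contact on the floor. Release, then rise.

Request:
move_arm:
  steps:
    - {"wx": 0, "wy": 0, "wz": 0, "dx": 0, "dy": 0, "dz": 0, "hand": 0.75}
    - {"wx": 0, "wy": 0, "wz": 0, "dx": 0, "dy": 0, "dz": 0, "hand": 0.85}
    - {"wx": 0, "wy": 0, "wz": 0, "dx": 0, "dy": 0, "dz": 0, "hand": 0.95}
    - {"wx": 0, "wy": 0, "wz": 0, "dx": 0, "dy": 0, "dz": 0, "hand": 0.95}
  newtons: 10

```text
time: 14.2
eef_pos: [0.5965, 0.2278, 0.019]
tool_rot: [-0.705, -3.061, 0.0]
ft_force: [0.3, -0.4, -0.5]
opening: 0.0827
```

Request:
move_arm:
  steps:
    - {"wx": 0, "wy": 0, "wz": 0, "dx": 0, "dy": 0, "dz": -0.01, "hand": 0.95}
    - {"wx": 0, "wy": 0, "wz": 0, "dx": 0, "dy": 0, "dz": -0.03, "hand": 0.95}
    - {"wx": 0, "wy": 0, "wz": 0, "dx": 0, "dy": 0, "dz": -0.06, "hand": 0.95}
    - {"wx": 0, "wy": 0, "wz": 0, "dx": 0, "dy": 0, "dz": -0.1, "hand": 0.95}
    - {"wx": 0, "wy": 0, "wz": 0, "dx": 0, "dy": 0, "dz": -0.14, "hand": 0.95}
    - {"wx": 0, "wy": 0, "wz": 0, "dx": 0, "dy": 0, "dz": -0.18, "hand": 0.95}
    - {"wx": 0, "wy": 0, "wz": 0, "dx": 0, "dy": 0, "dz": -0.2, "hand": 0.95}
    - {"wx": 0, "wy": 0, "wz": 0, "dx": 0, "dy": 0, "dz": -0.2, "hand": 0.95}

```text
time: 15.0
eef_pos: [0.5983, 0.2282, 0.2235]
tool_rot: [0.704, 3.056, 0.007]
ft_force: [0.2, 0.1, 0.0]
opening: 0.0835
```

```bash
python3 - <<'E'
from look import *
s,M=wr("n")
d=bot.snapshot("side");cv2.imwrite("pics/n_side.png",cv2.resize(d["color"][90:240,250:450],None,fx=4,fy=4))
print([(np.round(r["rect"],1).tolist(),round(r["p"],2)) for r in bot.search_frame("side","lid_mid")])
print(proj("side",[.5966,.2278,.034]))
E
```

```text
{'time': 15.0, 'qpos': [-0.75, 0.453, 0.443, 1.585, -0.209, 1.144, 0.857], 'eef_pos': [0.598, 0.228, 0.224], 'tool_rot': [0.704, 3.056, 0.007], 'ft_force': [0.186, 0.089, 0.001], 'moment': [-0.026, 0.003, 0.026], 'opening': 0.084}
M [[-0.8990984180842831, 0.43770634202806735, 0.005932347490504977], [0.43772879830861944, 0.8991014281754062, 0.003181349436450047], [-0.003941285276604208, 0.0054571055838534615, -0.9999773428778349]]
[([324.8, 169.4, 20.6, 24.1], 0.88)]
(np.float64(325.2345181872019), np.float64(167.29730279766838))
```

View pics/n_side.png

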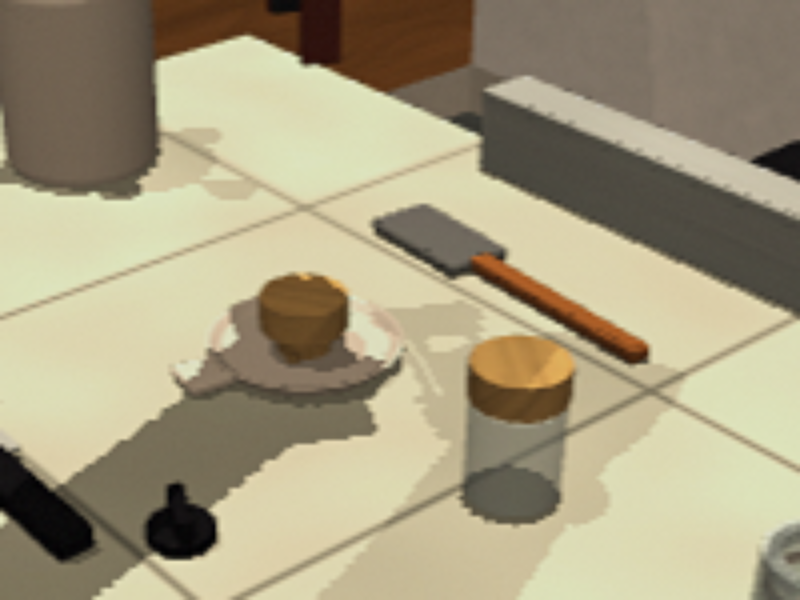

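View pics/n_wrist.png

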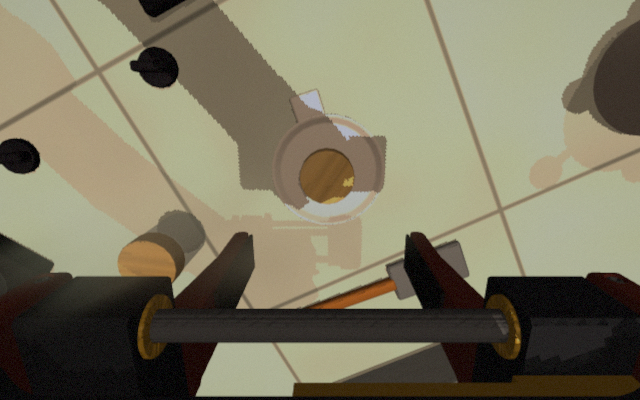

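```bash
python3 - <<'E'
from look import *
print(onz("wrist",327,176,.046),onz("wrist",330,169.5,.011))
im=cv2.imread("pics/n_wrist.png");cv2.imwrite("pics/o.png",cv2.resize(im[80:240,250:410],None,fx=3.7,fy=3.7))
E
```

```text
[0.5961 0.2287 0.046 ] [0.5975 0.232  0.011 ]
```

View pics/o.png

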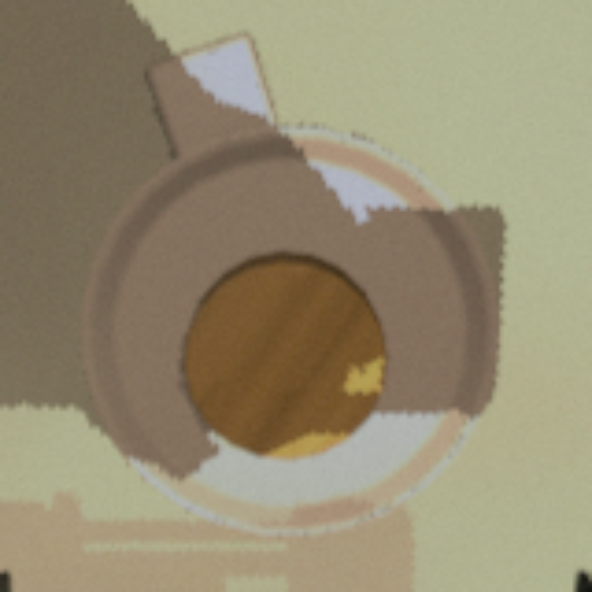

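```bash
python3 -c "
from bench import bot
print(bot.finish_job(), bot.observe()['time'])"
```

```text
the job is handed in; nothing more can be done
the job is handed in; nothing more can be done
```

The tall jar is open, and its lid stands right way up in the spoon rest farthest from the base. I handed the job in at about 15 s of the 51 s allowed.

- **Unscrewing:** I turned the lid about 2.24 rad anticlockwise. One long twist from a pre-wound wrist was enough, so I did not need to grip again. A 5 mm trial lift met under 4 N, and the lid then came straight out.
- **Setting down:** I lowered the lid until it pressed on the dish floor at about 8 N, then opened the fingers and rose clear.
- **Last checks:** In the side and wrist pictures, the lid stands upright, about 2 mm from the dish centre by the wrist view. The short jar looks untouched and the gripper is clear, with wrist force near zero.
- **Disagreements:** The cameras put the dish centre up to about 9 mm apart. I discounted the rough side-camera fit and compromised between the top and wrist views, which disagreed by a few millimetres. The wrist camera also seemed to be off by about 2 to 3 mm.

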